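# Shut the pill organiser, work the sagging bolt and hold the cupboard gate ajar

## Robot

A 7-joint arm with a two-finger parallel gripper is mounted at the origin on the work surface. World frame = base frame: x ahead of the robot, y to its left, z up, the work surface at z = 0. Lengths are in m, angles in rad, forces in N, time in s.
With the tool pointing down it reaches from about 0.4 to 0.85 m from the base axis. Payload 10.4 kg.
Tool frame: the origin (TCP) lies midway between the tips of the shut fingers; the grasp point (between the pads) lies 19 mm behind it (manip.pinch_z is the distance from the TCP to the grasp point, in m); y points along the fingers, x is the direction in which the jaws open and shut, and the axes are right-handed (so a half turn about y gives the same grasp; the last joint's range is limited). The gripper opens to 85 mm and grips with 20 to 120 N. Pads are 22 mm wide; open, the fingers measure 114 mm over their backs; the gripper's body (76 mm by 85 mm) begins 54 mm behind the grasp point. The pads swing forward as they close: fully open they stand 13 mm farther back than shut.
Start: joints at [-1.335, 0.332, -0.065, 1.46, 0.022, 1.35, -0.088], TCP at [0.16, 0.604, 0.231] pointing down, gripper open.
Joint ranges: [-2.6, 2.6], [-0.5, 2.12], [-1.47, 1.34], [0.16, 2.42], [-1.27, 4.41], [0.06, 2.06], [-2.6, 2.6]. Speed limits (rad/s): [2.22, 2.22, 2.79, 2.79, 3.14, 3.14, 3.14].

## Interface

Orientations are given as a unit quaternion [x, y, z, w].
In Python, from workcell import manip gives the robot as it stands.
- The arm moves only by the shell command python3 -m pendant 'ROWS' [OPENING] [FORCE]. ROWS is a JSON object of lists of equal length, an entry for each row: "offset": the shift along the tool's x, y, z scaled (see below), a list of three; "turn": the turn, a rotation vector about the tool's x, y, z scaled (see below), a list of three. A call has 1 to 12 rows; each row is the pose to reach, as a shift and turn from the pose measured when the call began, along the tool's axes at that moment; what a row does not reach only later rows make up. The controller multiplies each number of a shift by 200 mm and each number of a turn by 45 degrees. A row lasts 1/8 s, in which the tool goes at most 62.5 mm and 10.7 degrees, less where a joint would pass 70% of its speed; a pose out of reach is approached as far as the arm can. A call with a number of a shift or a turn outside -1 to 1 is refused whole. A call with a gripper value outside its range is refused whole. OPENING is the opening in per cent of the stroke, from 0 (shut) to 100 (fully open), set as the call begins (- or left out, the last holds). The fingers move at their own pace and stop on an object; FORCE is the grip in N (left out, the last holds). Time passes only in rows, so rows that repeat a pose let the fingers close. It gives the time, the measured TCP pose, the force and the opening at its end, in the units of the state.
- manip.get_obs(): the state, without advancing time (a new reading comes with each control period).
- manip.camera(name): name is "scene" or "top"; returns (picture, depth): 480x640x3 uint8, red, green, blue; 480x640 float32, m along the optical axis (not along the pixel's ray), 0 where there is no reading.
- manip.camera_model(name): a dict with "intrinsics" (3x3 intrinsics, pixels), "k1" (the pictures are not rectified: a ray, as slopes to the right and down, at radius r is drawn at 1 + k1 r^2 times it, then the intrinsics apply), "R" (3x3) and "t" (3): a world point X has camera coordinates R X + t. Camera axes: x right, y down, z forward; pixel columns grow to the right and rows downward; lengths in m; the calibration is good to about 2 mm. A picture is of the moment at which its call begins. camera_model takes no time and is no camera call.
- manip.hand_in(): hands the job in, once; it reports no verdict.
The state is a dict: "clock": time; "joint_pos": joint angles; "joint_velocities": joint speeds; "tau": joint torques, N m; "position": TCP position; "ee_rot": TCP orientation; "ft_force": force on the tool from outside, world axes, zero at the start; "torque": the same for the moment, N m; "grip_width": opening from 0.0 (shut) to 1.0 (fully open).
Only numpy, scipy, OpenCV 4.12 (cv2) and the standard library are available. Lean on these libraries where they do the work, as an engineer would, in place of code of your own. Each camera call takes 0.05 s, during which the arm holds its last target. There are 200 camera calls.

## Task

The week's pills are loaded: first shut the lid of the pill organiser fully, then open the little medicine cupboard for me so that I can slip the organiser in. Its barrel bolt has sagged behind the bent-up lip of its keeper, so lift the bolt by its upright handle over the lip while drawing it back, without forcing it, then swing the gate about a hand's breadth (some 8 cm at its free edge) open against its closing spring and finish while still holding it still there, because it shuts if you let go. Leave the mug, the pill bottle, the red cap and the pen where they are.

Things in the scene. Friction and masses are not known exactly. Their poses are not given: they have to be found in the camera images.
- pillbox: White seven-bay pill organiser standing firm on the table (it does not slide), 75 mm (its x) by 190 mm (its y) by 32 mm high; origin at the centre of its underside, z up. Its one-piece blue lid, 75 by 190 mm and 6 mm thick, is hinged along the long rim at x = +37.5 mm, z = 32 mm; the lid's free edge comes down at x = -37.5 mm. Shut, the lid's top is 38.5 mm above the table.
- lid_mid (a point): Point on the outer (upper) face of the lid at its middle, 37.5 mm from the hinge line.
- lid (a joint): Lid angle in rad: 0 = shut, grows as it opens; starts at 0.5 to 0.95 (leaning open). The hinge is stiff (about 0.07 N m), so the lid stays where it is left; pressing straight down on its outer face closes it with a few N.
- cupboard: Small pale wooden medicine cupboard, fixed on the table, 130 mm deep (its x) by 300 mm wide (its y) by 165 mm high; origin at the centre of its underside, z up. Its front, at x = -65 mm, looks away from the robot, towards the person across the table. A white slatted gate between two posts closes the front.
- gate: The white gate, 220 mm wide, 16 mm thick, 136 mm high (top 149 mm above the table), hinged on a vertical axis. Origin on the hinge axis at the gate's lower front corner, 13 mm above the table; its y axis points from the free edge to the hinge (the free edge is at y = -220 mm) and is the direction in which the bolt is drawn; its -x axis points out of the front, z up. Carries the bolt on its front. A person holds the gate by the bolt's handle or by the gate itself.
- gate_hinge (a point): Point on the gate's vertical hinge axis, at the height of the sagging bolt (122 mm).
- gate_edge (a point): Top of the gate's front face at its free edge, 220 mm from the hinge axis.
- gate_angle (a joint): Gate angle in rad: 0 = shut, grows as the free edge swings out of the front, clockwise seen from above, up to 1.4. A spring pulls it shut (about 0.15 N m when shut, 0.33 N m at 0.36 rad). At 0.36 rad the free edge stands about 8 cm out.
- bolt: Steel barrel bolt on the gate's front: a horizontal square rod 12 mm thick and 163 mm long, axis 16 mm in front of the gate's front face, in two tall worn guide staples where it has dropped. Origin on the rod's axis below the upright handle; y along the rod towards the hinge, z up. At y = -73 to -83 mm the rod ends in a nose that hangs 9 mm below the rod. About 0.2 kg.
- handle (a point): Centre of the grip of the bolt's upright round handle: a vertical steel cylinder 15 mm in diameter and 42 mm long (from 23 mm below to 19 mm above this point), standing above the rod on a 10 mm stem; the point is 73 mm above the rod's axis, 195 mm above the table at rest, 30 mm above the cupboard's roof. It is 165 mm from the hinge line along the gate when the bolt is fully home. Being round, it can turn in a grip as the gate swings.
- nose (a point): Underside of the bolt's nose.
- lip (a point): Top of the bent-up lip of the dark steel keeper on the cupboard's post beside the gate's free edge, 114.5 mm above the table. The keeper is open at the top: a front strap 46 mm high keeps the gate from swinging, and the lip, 5 mm thick, stands 7 to 8 mm higher than the underside of the sagging nose and so stops it.
- bolt_pull (a joint): How far the bolt is drawn towards the hinge, m: 0 = fully home, 0.035 = stop. Starts at 0 to 0.005. The nose meets the lip at about 0.007 unless lifted; it has passed the lip at 0.022 and the gate is then free. Friction about 0.6 N.
- bolt_lift (a joint): How far the bolt is lifted, m: 0 = sagging, 0.018 = stop; it drops back under its weight. The nose clears the lip from about 0.008 up and must stay so until it is past; 0.013 is comfortable.
- mug: Blue-grey mug, 84 mm wide, 100 mm high; origin at the centre of its underside. Bystander.
- bottle: Small amber pill bottle with white cap, 42 mm wide, 75 mm high; origin at the centre of its underside. Bystander.
- cap: Red plastic flask cap, 64 mm wide, 36 mm high; origin at the centre of its underside. Bystander.
- pen: Pen lying flat, about 140 mm long, 9 mm thick; origin on its underside near its middle, x along it. Bystander.
Things that resemble listed ones, but are neither listed nor needed, are in the scene too. There is more than one size of the pillbox; the job needs the largest.

How it is judged:
On the way, in this order (a step that is already met when the one before it is completed fails the run):
1. the organiser's lid is shut (value of joint lid below 0.06 rad), for 0.2 s.
2. the bolt's nose is drawn past the lip of the keeper (value of joint bolt_pull above 0.023 m), for 0.1 s.
At the end, for the whole second after the job is handed in: The lid is shut (under 0.06 rad); the gate is held still (under 0.05 rad/s) at 0.22 to 0.55 rad, that is 5 to 11 cm open at its free edge, by the robot's fingers on the bolt or the gate (more than 0.8 N) (value of joint lid below 0.06 rad and value of joint gate_angle between 0.22 and 0.55 rad and velocity of joint gate_angle between -0.05 and 0.05 rad/s and contact force between the fingers and gate above 0.8 N); the arm keeps its last pose, push and grip.
It fails at once if the bolt is forced against the keeper (over 60 N) (contact force between bolt and cupboard above 60 N).
It fails at once if the mug is moved more than 3 cm (distance of mug from where it was at the start of the episode above 0.03 m).
It fails at once if the pill bottle is moved more than 3 cm (distance of bottle from where it was at the start of the episode above 0.03 m).
It fails at once if the red cap is moved more than 3 cm (distance of cap from where it was at the start of the episode above 0.03 m).
It fails at once if the pen is moved more than 3 cm (distance of pen from where it was at the start of the episode above 0.03 m).
It also fails if it takes over 40 s, if anything falls off the work surface, if the arm or the gripper's body presses on something with over 40 N, if the wrist force passes 120 N, or if a joint passes its speed limit or range.

## Working session

There is one attempt and no reset: what is moved stays moved. The work goes in short steps, Python scripts to look and compute and a shell command to move; the robot and the scene stay as the last step left them, time stands still between calls to the robot, and variables do not carry over. Pictures are saved under pics/ and viewed, about 8 in all and at most 12, crops included, and the job is handed in when it is done.

```bash
mkdir -p pics; ls; cat > h.py <<'E'
import numpy as np,cv2
from workcell import manip
from scipy.spatial.transform import Rotation as Rn
def grab(n,save=None):
    im,d=manip.camera(n)
    np.savez('last_%s.npz'%n,im=im,d=d)
    if save: cv2.imwrite('pics/'+save,im[:,:,::-1])
    return im,d
def load(n):
    z=np.load('last_%s.npz'%n);return z['im'],z['d']
def ray(n,uv):
    m=manip.camera_model(n);K=np.array(m['intrinsics']);R=np.array(m['R']);t=np.array(m['t'])
    p=cv2.undistortPoints(np.array(uv,float).reshape(-1,1,2),K,np.array([m['k1'],0,0,0.])).reshape(-1,2)
    return -R.T@t,np.c_[p,np.ones(len(p))]@R   # origin, dirs with unit depth
def onz(n,uv,z):
    o,d=ray(n,uv);return o+d*((z-o[2])/d[:,2])[:,None]
def cloud(n,uv,d):
    o,r=ray(n,uv);uv=np.array(uv,int).reshape(-1,2);return o+r*d[uv[:,1],uv[:,0]][:,None]
def proj(n,X):
    m=manip.camera_model(n);return cv2.projectPoints(np.array(X,float).reshape(-1,1,3),cv2.Rodrigues(np.array(m['R']))[0],np.array(m['t'],float),np.array(m['intrinsics']),np.array([m['k1'],0,0,0.]))[0].reshape(-1,2)
E
python3 - <<'E'
from h import *
for n in('scene','top'):
    grab(n,n+'0.png');m=manip.camera_model(n);R=np.array(m['R']);print(n,-R.T@np.array(m['t']),R[2])
o=manip.get_obs();print(o['clock'],o['position'],o['ee_rot'],o['ft_force'],Rn.from_quat(o['ee_rot']).as_matrix())
E
```

```text
pics
scene [ 1.55653602 -0.33296567  0.8669303 ] [-0.76808521  0.30005466 -0.56569631]
top [0.34333997 0.00738161 1.3395234 ] [ 0.17228539  0.01550432 -0.98492505]
0.1 [0.15981857 0.60384381 0.23057709] [ 0.56062514  0.4309651  -0.43169131 -0.56000995] [0.53607312 0.11026523 0.79997565] [[ 2.55823384e-01 -2.83118922e-04 -9.66723495e-01]
 [ 9.66722602e-01 -1.31587075e-03  2.55823533e-01]
 [-1.34451166e-03 -9.99999094e-01 -6.29330473e-05]]
```

View pics/scene0.png

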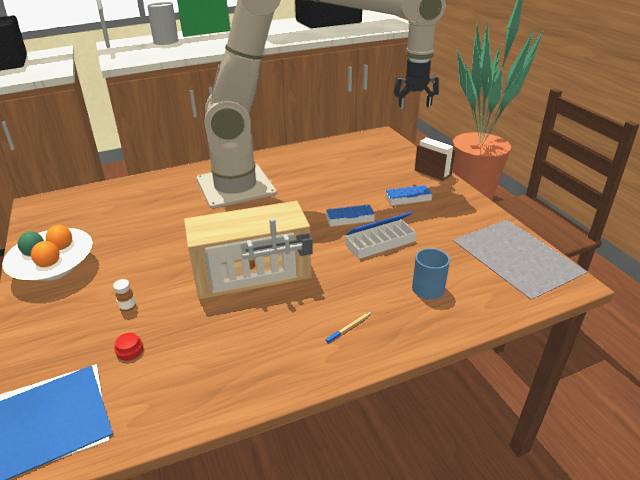

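View pics/top0.png

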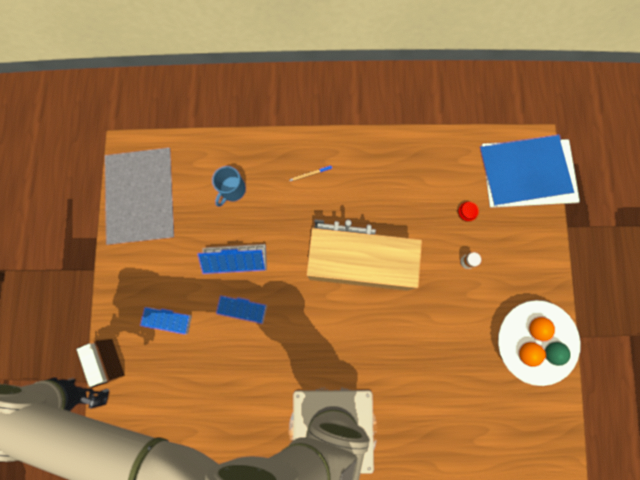

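The scene picture shows the open large pillbox at about (380,235) with its lid up behind it. The cupboard's bolt handle is at (273,235) and the keeper at (305,243). In the top view the lid is at (232,260), the roof at (364,258) and the handle at about (348,224).

```bash
python3 - <<'E'
from h import *
C={}
for n in('scene','top'):
    im,d=load(n);v,u=np.nonzero(d>0);P=cloud(n,np.c_[u,v],d);C[n]=(im,u,v,P)
    hsv=cv2.cvtColor(im,cv2.COLOR_RGB2HSV)[v,u].astype(int)
    x,y,z=P.T
    # roof
    m=(abs(z-.165)<.012)&(x>.2)&(x<.7)&(y>-.4)&(y<.2)&(hsv[:,0]<35)&(hsv[:,2]>150)
    print(n,'roof',m.sum(),np.median(z[m]))
    mm=np.zeros(im.shape[:2],np.uint8);mm[v[m],u[m]]=255
    c=max(cv2.findContours(mm,0,2)[0],key=cv2.contourArea)
    b=cv2.boxPoints(cv2.minAreaRect(onz(n,c.reshape(-1,2),.165)[:,:2].astype(np.float32)));print(b.round(4).tolist(),cv2.minAreaRect(b))
    # points above roof near
    m=(z>.172)&(z<.23)&(x>.3)&(x<.65)&(y>-.2)&(y<.15)
    print('handle',m.sum()); 
    if m.sum(): print(P[m].mean(0),P[m].min(0),P[m].max(0),u[m].min(),u[m].max(),v[m].min(),v[m].max())
    # lid
    m=(abs(hsv[:,0]-110)<12)&(hsv[:,1]>150)&(x>.3)&(x<.6)&(y>.1)&(y<.4)&(z>.0)&(z<.15)
    mm=np.zeros(im.shape[:2],np.uint8);mm[v[m],u[m]]=255
    k,lab,st,ce=cv2.connectedComponentsWithStats(mm)
    for i in range(1,k):
        if st[i,4]>100:
            s=m&(lab[v,u]==i);Q=P[s];c0=Q.mean(0);w,V=np.linalg.eigh(np.cov((Q-c0).T))
            print('blue',st[i],c0.round(4),np.sqrt(w).round(4),V.T.round(3).tolist(),Q.min(0).round(3),Q.max(0).round(3))
    cv2.imwrite('pics/z_%s.png'%n,im[:,:,::-1])
s=cv2.resize(C['scene'][0][190:310,180:430],None,fx=3.2,fy=3.2,interpolation=2)[:,:,::-1]
cv2.imwrite('pics/c1.png',s)
s=cv2.resize(C['top'][0][200:300,190:430],None,fx=3.3,fy=3.3,interpolation=2)[:,:,::-1]
cv2.imwrite('pics/c2.png',s)
E
```

```text
scene roof 3609 0.16427404428128733
[[0.40799999237060547, -0.2305999994277954], [0.5795000195503235, -0.2515000104904175], [0.6157000064849854, 0.045099999755620956], [0.4442000091075897, 0.06610000133514404]] ((0.5118362307548523, -0.09270493686199188), (0.2988288998603821, 0.1728128343820572), 83.0414047241211)
handle 101
[ 0.58168315 -0.04728922  0.1958997 ] [ 0.57167252 -0.05400401  0.17214703] [ 0.58665796 -0.03878308  0.21416444] 269 275 218 234
blue [327 206  47  13 397] [0.3622 0.2669 0.0282] [0.002  0.0149 0.0391] [[0.004, 0.004, 1.0], [-0.978, 0.209, 0.003], [-0.209, -0.978, 0.005]] [0.324 0.197 0.024] [0.4   0.337 0.035]
blue [346 212  67  23 236] [0.5086 0.2864 0.0705] [0.0009 0.0217 0.0559] [[0.719, 0.032, -0.695], [-0.695, -0.001, -0.719], [-0.024, 0.999, 0.021]] [0.476 0.198 0.038] [0.534 0.39  0.094]
top roof 5356 0.16454368984816414
[[0.40610000491142273, -0.23109999299049377], [0.5611000061035156, -0.25], [0.597599983215332, 0.048700001090765], [0.4426000118255615, 0.06769999861717224]] ((0.5018565058708191, -0.09119202196598053), (0.3010042607784271, 0.15608486533164978), 83.03382873535156)
handle 41
[ 0.57398837 -0.04346299  0.20508165] [ 0.54803485 -0.05090791  0.17250127] [ 0.58493467 -0.01910072  0.21961898] 338 350 220 236
blue [ 199  249   65   24 1213] [0.4958 0.2936 0.0672] [0.0023 0.021  0.0523] [[0.695, 0.037, -0.718], [-0.717, -0.03, -0.696], [-0.047, 0.999, 0.006]] [0.465 0.202 0.035] [0.527 0.387 0.097]
blue [218 297  47  25 760] [0.3557 0.2702 0.0286] [0.0028 0.0145 0.0386] [[0.008, -0.004, 1.0], [-0.978, 0.208, 0.008], [-0.208, -0.978, -0.002]] [0.319 0.201 0.019] [0.391 0.34  0.038]
```

View pics/c1.png

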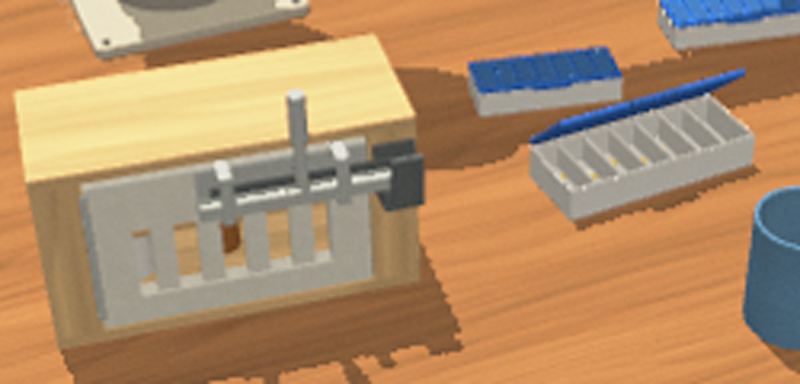

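View pics/c2.png

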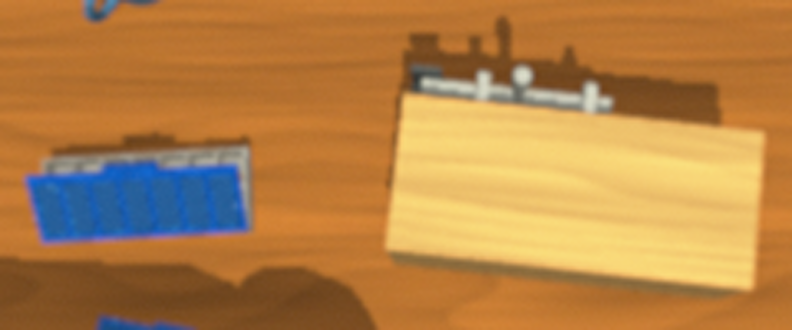

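The crops show the lid hinged on the robot's side and leaning about 46° (rear free edge up). The handle top is at scene (272.8,219.7) and top (348,223), with the keeper on the +y side. I'll triangulate the handle and start towards the lid.

```bash
python3 - <<'E'
from h import *
a=onz('top',[[347.9,223.0]],.214)[0];b=onz('scene',[[272.8,220.5]],.214)[0];print('handle top',a,b)
o1,d1=ray('top',[[347.9,223.0]]);o2,d2=ray('scene',[[272.8,220.5]])
s=np.linalg.lstsq(np.c_[d1[0],-d2[0]],o2-o1,rcond=None)[0];print(o1+s[0]*d1[0],o2+s[1]*d2[0])
# lid edges: near(hinge) edge and far(free) edge in top
im,d=load('top');P=cloud('top',[[u,v] for u in range(205,262,8) for v in range(246,276)],d).reshape(8,30,3)
for q in P: 
    k=(q[:,2]>.036);print(q[k][0].round(3),q[k][-1].round(3))
E
python3 -m pendant '{"offset":[[-0.1,0,-0.2],[-0.2,0,-0.4],[-0.3,0,-0.6],[-0.4,0,-0.8],[-0.5,0,-1],[-0.5,0,-1]],"turn":[[0,-0.04,0],[0,-0.08,0],[0,-0.12,0],[0,-0.15,0],[0,-0.176,0],[0,-0.176,0]]}' 0 40; python3 -c "
from h import *
o=manip.get_obs();print(o['position'],Rn.from_quat(o['ee_rot']).as_matrix().round(4))"
```

```text
handle top [ 0.57522666 -0.04467413  0.214     ] [ 0.5873248  -0.04652405  0.214     ]
[ 0.57665228 -0.04499416  0.20708036] [ 0.57708184 -0.04349683  0.20709961]
[0.516 0.368 0.087] [0.462 0.38  0.038]
[0.519 0.344 0.087] [0.465 0.355 0.039]
[0.525 0.32  0.09 ] [0.465 0.331 0.04 ]
[0.527 0.297 0.09 ] [0.468 0.306 0.04 ]
[0.527 0.273 0.091] [0.468 0.283 0.037]
[0.543 0.26  0.039] [0.468 0.258 0.039]
[0.524 0.227 0.087] [0.47  0.233 0.045]
[0.524 0.204 0.084] [0.47  0.21  0.038]
clock: 0.85
position: [0.331, 0.453, 0.2306]
ee_rot: [0.531, 0.467, -0.468, -0.53]
ft_force: [-0.4, -0.0, 0.4]
grip_width: -0.004
[0.33101477 0.45300193 0.23060378] [[ 1.265e-01  7.000e-04 -9.920e-01]
 [ 9.920e-01 -2.400e-03  1.265e-01]
 [-2.300e-03 -1.000e+00 -1.000e-03]]
```

```bash
python3 -m pendant '{"offset":[[-0.14,0,-0.2],[-0.28,0,-0.4],[-0.42,0,-0.6],[-0.56,0.1,-0.8],[-0.684,0.3,-1],[-0.684,0.5,-1],[-0.684,0.62,-1],[-0.684,0.62,-1]],"turn":[[0,0,0],[0,0,0],[0,0,0],[0,0,0],[0,0,0],[0,0,0],[0,0,0],[0,0,0]]}'
python3 -m pendant '{"offset":[[0,0.06,0],[0,0.12,0],[0,0.18,0],[0,0.24,0],[0,0.29,0],[0,0.33,0],[0,0.34,0],[0,0.34,0]],"turn":[[0,0,0],[0,0,0],[0,0,0],[0,0,0],[0,0,0],[0,0,0],[0,0,0],[0,0,0]]}'
```

```text
clock: 1.85
position: [0.5105, 0.2919, 0.1051]
ee_rot: [0.531, 0.466, -0.469, -0.53]
ft_force: [-0.2, -0.9, -0.4]
grip_width: 0.001
clock: 2.85
position: [0.5106, 0.2916, 0.0384]
ee_rot: [0.531, 0.466, -0.469, -0.53]
ft_force: [-4.5, -3.6, 17.9]
grip_width: 0.0
```

```bash
python3 -m pendant '{"offset":[[0,0.01,0],[0,0.01,0],[0,-0.2,0],[0,-0.45,0],[0,-0.7,0],[0,-0.95,0],[-0.2,-1,0],[-0.4,-1,-0.1],[-0.6,-1,-0.1],[-0.8,-1,-0.1],[-0.8,-1,-0.1]],"turn":[[0,0,0],[0,0,0],[0,0,0],[0,0,0],[0,0,0],[0,0,0],[0,0,0],[0,0,0],[0,0,0],[0,0,0],[0,0,0]]}' 60
python3 - <<'E'
from h import *
for n in('scene','top'): grab(n)
im,d=load('top');hsv=cv2.cvtColor(im,cv2.COLOR_RGB2HSV)
v,u=np.nonzero((abs(hsv[:,:,0].astype(int)-110)<12)&(hsv[:,:,1]>150)&(d>0));P=cloud('top',np.c_[u,v],d)
k=(P[:,0]>.42)&(P[:,0]<.6)&(P[:,1]>.18)&(P[:,1]<.42)&(P[:,2]<.15);Q=P[k];print(len(Q),Q.min(0),Q.max(0),np.polyfit(Q[:,0],Q[:,2],1),np.median(Q[:,2]))
o=manip.get_obs();R=Rn.from_quat(o['ee_rot']).as_matrix();print(o['position'],R.round(4))
print((R.T@(np.array([.577,-.0445,.265])-o['position'])/.2).round(3))
E
```

```text
clock: 4.22
position: [0.5108, 0.1277, 0.2391]
ee_rot: [0.532, 0.464, -0.468, -0.531]
ft_force: [0.3, 0.5, -0.2]
grip_width: 0.595
808 [0.46803579 0.2678416  0.03039445] [0.55070522 0.38928795 0.04736885] [-0.00316501  0.04056646] 0.03894554611660617
[0.51067871 0.13135756 0.23892477] [[ 0.1261 -0.003  -0.992 ]
 [ 0.992  -0.0038  0.1261]
 [-0.0041 -1.      0.0025]]
[-0.831 -0.128 -0.44 ]
```

The lid now reads flat: slope −0.003 and height 39 mm. Next I'll move over the handle.

```bash
python3 -m pendant '{"offset":[[-0.1,-0.1,-0.1],[-0.25,-0.13,-0.25],[-0.4,-0.13,-0.35],[-0.55,-0.13,-0.44],[-0.7,-0.13,-0.44],[-0.831,-0.128,-0.44],[-0.831,-0.128,-0.44],[-0.831,-0.128,-0.44],[-0.831,-0.128,-0.44]],"turn":[[0,0,0],[0,0,0],[0,0,0],[0,0,0],[0,0,0],[0,0,0],[0,0,0],[0,0,0],[0,0,0]]}' 70
python3 - <<'E'
from h import *
for n in('scene','top'): grab(n,n+'2.png')
o=manip.get_obs();R=Rn.from_quat(o['ee_rot']).as_matrix();print(o['position'],R.round(4),o['ft_force'])
print((R.T@(np.array([.577,-.0445,.178])-o['position'])/.2).round(3))
im,_=load('scene');cv2.imwrite('pics/c3.png',cv2.resize(im[120:300,180:380],None,fx=3.2,fy=3.2,interpolation=2)[:,:,::-1])
print(proj('scene',[o['position']]))
E
```

```text
clock: 5.45
position: [0.5773, -0.0428, 0.2648]
ee_rot: [0.53, 0.466, -0.47, -0.53]
ft_force: [-0.2, -0.7, 0.5]
grip_width: 0.702
[ 0.5772257  -0.04336728  0.2648732 ] [[ 0.1245 -0.0032 -0.9922]
 [ 0.9922 -0.0036  0.1245]
 [-0.004  -1.      0.0027]] [-0.08156049  0.19616784  0.39996139]
[-0.004  0.434 -0.001]
[[271.30107074 199.54570275]]
```

View pics/c3.png

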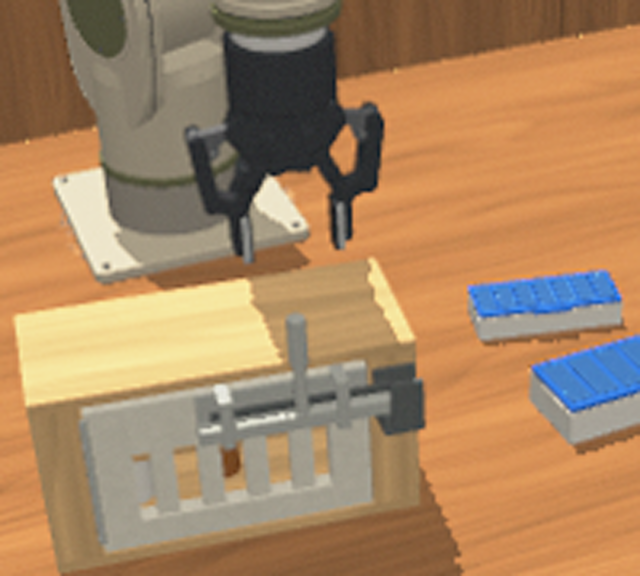

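The picture shows the fingers at crop (245,250) and (340,240), straddling the handle at (297,320), and the pillbox lid lying shut. I'll descend and grip.

```bash
python3 -m pendant '{"offset":[[0,0.1,0],[0,0.2,0],[0,0.3,0],[0,0.38,0],[0,0.43,0],[0,0.43,0],[0,0.43,0]],"turn":[[0,0,0],[0,0,0],[0,0,0],[0,0,0],[0,0,0],[0,0,0],[0,0,0]]}'
python3 -m pendant '{"offset":[[0,0,0],[0,0,0],[0,0,0],[0,0,0],[0,0,0],[0,0,0],[0,0,0],[0,0,0]],"turn":[[0,0,0],[0,0,0],[0,0,0],[0,0,0],[0,0,0],[0,0,0],[0,0,0],[0,0,0]]}' 0 40; python3 -c "
from h import *
o=manip.get_obs();R=Rn.from_quat(o['ee_rot']).as_matrix();print(o['position'],R.round(4),o['ft_force'],o['torque'])"
```

```text
clock: 6.42
position: [0.5774, -0.0437, 0.1796]
ee_rot: [0.531, 0.466, -0.469, -0.53]
ft_force: [0.4, 0.1, 0.1]
grip_width: 0.698
clock: 7.42
position: [0.5776, -0.0441, 0.18]
ee_rot: [0.531, 0.466, -0.469, -0.53]
ft_force: [-1.3, -3.3, 5.2]
grip_width: 0.162
[ 0.57758044 -0.04410891  0.17998158] [[ 0.1249 -0.0015 -0.9922]
 [ 0.9922 -0.0039  0.1249]
 [-0.004  -1.      0.001 ]] [-1.31473585 -3.26980245  5.16888526] [-0.51506067  0.20603835 -0.04560723]
```

```bash
python3 -m pendant '{"offset":[[0,-0.02,0],[0,-0.045,0],[0,-0.065,0],[0,-0.065,0],[0,-0.065,0]],"turn":[[0,0,0],[0,0,0],[0,0,0],[0,0,0],[0,0,0]]}'
python3 - <<'E'
from h import *
grab('top');im,d=grab('scene')
cv2.imwrite('pics/c4.png',cv2.resize(im[160:300,200:340],None,fx=4,fy=4,interpolation=2)[:,:,::-1])
E
```

```text
clock: 8.05
position: [0.5775, -0.0441, 0.1929]
ee_rot: [0.531, 0.466, -0.469, -0.53]
ft_force: [-1.1, -2.9, -0.8]
grip_width: 0.166
```

View pics/c4.png

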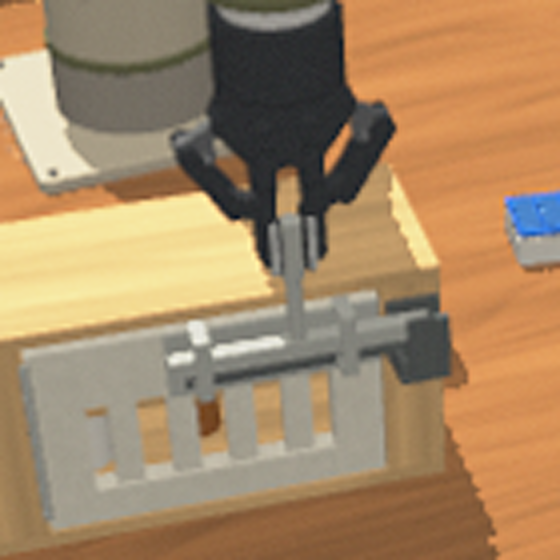

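The rod at crop (270,350) has risen in its staples, and the wrist force changed to −0.8 N as the gripper took up the weight. Next I'll draw the bolt.

```bash
python3 -m pendant '{"offset":[[-0.02,0,0],[-0.045,0,0],[-0.07,0,0],[-0.095,0,0],[-0.12,0,0],[-0.14,0,0],[-0.145,0,0],[-0.145,0,0]],"turn":[[0,0,0],[0,0,0],[0,0,0],[0,0,0],[0,0,0],[0,0,0],[0,0,0],[0,0,0]]}'
python3 - <<'E'
from h import *
grab('top');im,d=grab('scene')
cv2.imwrite('pics/c5.png',cv2.resize(im[160:300,200:340],None,fx=4,fy=4,interpolation=2)[:,:,::-1])
o=manip.get_obs();R=Rn.from_quat(o['ee_rot']).as_matrix();p=o['position']
# hinge about the measured handle at home (pull~0-5mm), gate dir from roof edge
e=np.array([-.121,-.9926]);f=np.array([.9926,-.121])
h0=np.array([.577,-.0445]);H=h0+.1625*e-.016*f
print('pull',(p[:2]-h0)@e,o['ft_force'],'hinge',H)
r=p[:2]-H
for th in(.06,.12,.18,.24,.3,.36):
    c,s=np.cos(-th),np.sin(-th);q=H+np.array([[c,-s],[s,c]])@r
    print(th,(R.T@np.r_[q-p[:2],0]/.2).round(3),'turn y',round(th/(np.pi/4),3))
E
```

```text
clock: 9.15
position: [0.5739, -0.0731, 0.193]
ee_rot: [0.531, 0.466, -0.469, -0.53]
ft_force: [1.0, -1.1, -1.1]
grip_width: 0.157
pull 0.02863952609633034 [ 0.84781244 -0.3540028  -0.98919801] hinge [ 0.5414559 -0.2038615]
0.06 [-0.006 -0.    -0.04 ] turn y 0.076
0.12 [-0.014 -0.    -0.08 ] turn y 0.153
0.18 [-0.025 -0.    -0.119] turn y 0.229
0.24 [-0.038 -0.    -0.157] turn y 0.306
0.3 [-0.053  0.    -0.194] turn y 0.382
0.36 [-0.071  0.    -0.231] turn y 0.458
```

View pics/c5.png

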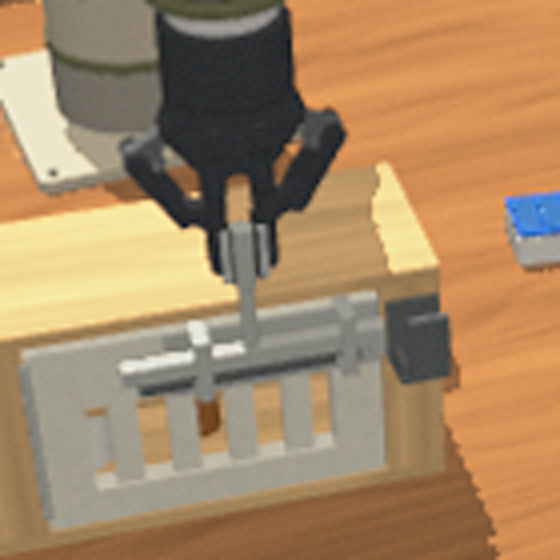

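The nose at crop (375,340) is clear of the keeper at (415,340), with about 28.6 mm of travel. Next I'll swing the gate along the arc.

```bash
python3 -m pendant '{"offset":[[-0.003,0,-0.02],[-0.006,0,-0.04],[-0.014,0,-0.08],[-0.025,0,-0.119],[-0.038,0,-0.157],[-0.053,0,-0.194],[-0.071,0,-0.231],[-0.071,0,-0.231],[-0.071,0,-0.231],[-0.071,0,-0.231]],"turn":[[0,0.038,0],[0,0.076,0],[0,0.153,0],[0,0.229,0],[0,0.306,0],[0,0.382,0],[0,0.458,0],[0,0.458,0],[0,0.458,0],[0,0.458,0]]}'
python3 - <<'E'
from h import *
grab('top','top6.png');im,d=grab('scene')
cv2.imwrite('pics/c6.png',cv2.resize(im[160:320,190:350],None,fx=3.6,fy=3.6,interpolation=2)[:,:,::-1])
o=manip.get_obs();p=o['position'];print(p,o['ft_force'],o['torque'])
v,u=np.nonzero(d>0);P=cloud('scene',np.c_[u,v],d);hs=cv2.cvtColor(im,cv2.COLOR_RGB2HSV)[v,u]
k=(P[:,2]>.125)&(P[:,2]<.155)&(P[:,0]>.52)&(P[:,0]<.68)&(P[:,1]>-.22)&(P[:,1]<.06)&(hs[:,1]<60)
Q=P[k];
for q in Q[np.argsort(Q[:,1])][::max(1,len(Q)//25)]: print(q.round(3).tolist())
E
```

```text
clock: 10.5
position: [0.6178, -0.0925, 0.193]
ee_rot: [0.606, 0.364, -0.367, -0.604]
ft_force: [-1.5, 1.1, -2.0]
grip_width: 0.158
[ 0.61780001 -0.09262653  0.1930346 ] [-0.45291896  1.05651363 -3.16608762] [0.38162201 0.17824319 0.0321019 ]
[0.546, -0.211, 0.131]
[0.549, -0.195, 0.141]
[0.553, -0.184, 0.125]
[0.559, -0.173, 0.147]
[0.579, -0.164, 0.14]
[0.565, -0.156, 0.134]
[0.572, -0.148, 0.133]
[0.59, -0.14, 0.137]
[0.583, -0.133, 0.142]
[0.614, -0.127, 0.144]
[0.568, -0.118, 0.146]
[0.592, -0.107, 0.146]
[0.622, -0.1, 0.135]
[0.625, -0.093, 0.15]
[0.624, -0.081, 0.14]
[0.623, -0.073, 0.139]
[0.615, -0.065, 0.143]
[0.615, -0.058, 0.147]
[0.652, -0.05, 0.152]
[0.655, -0.044, 0.144]
[0.65, -0.035, 0.14]
[0.621, -0.027, 0.151]
[0.64, -0.019, 0.146]
[0.598, 0.021, 0.143]
[0.573, 0.033, 0.141]
[0.599, 0.044, 0.146]
```

View pics/c6.png

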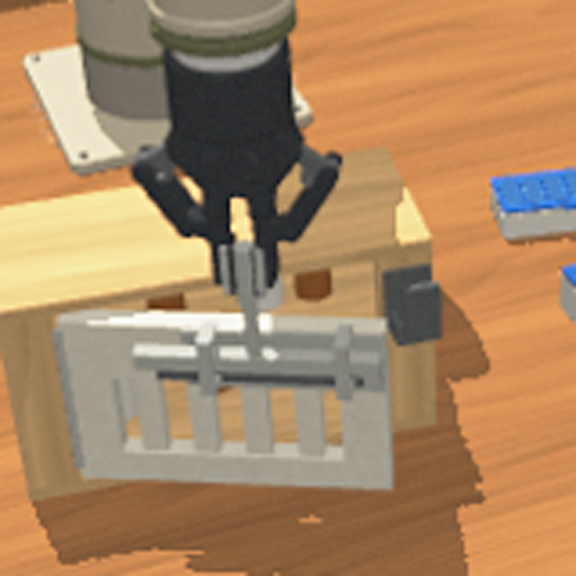

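The gate stands open in the picture. Its front face runs from (0.549,−0.195) to (0.615,−0.062), about 0.34 rad from shut. I'll do a last check that it is still, then hand in.

```bash
python3 - <<'E'
from h import *
for i in range(4): im,d=grab('top')
o=manip.get_obs();print(o['clock'],o['position'],np.abs(o['joint_velocities']).max(),o['grip_width'],o['ft_force'])
a=cv2.imread('pics/top0.png')[:,:,::-1]
for nm,(x,y) in dict(mug=(229,183),pen=(311,173),cap=(468,211),bottle=(472,259)).items():
    s=np.s_[y-18:y+18,x-25:x+25];print(nm,np.abs(a[s].astype(int)-im[s]).mean().round(2))
print(manip.hand_in())
E
```

```text
10.8 [ 0.61787158 -0.09274667  0.19303565] 0.0023830676807114967 0.16636678856804743 [-1.299527    2.61794914 -1.0447119 ]
mug 4.22
pen 9.01
cap 4.39
bottle 4.73
the job is handed in; nothing more can be done
None
```

The lid is shut and the cupboard gate is held open at about 0.34 rad by the bolt handle; I handed the job in at 10.8 s. No verdict came back.

- **Lid:** I pressed it down from above until it bottomed out at about 18 N. The top camera's depth image then showed it flat, with slope −0.003 and its top at about 39 mm.
- **Bolt:** I gripped the handle at 40 N, lifted it about 13 mm and drew it about 28.6 mm by tool travel. The picture showed the nose clear of the keeper, and the wrist force read at the end of each move was only a few newtons.
- **Gate:** I commanded an arc to 0.36 rad with the tool turning along. A rough fit to the depth points on its front face gave about 0.34 rad. At hand-in the arm was at rest (under 0.003 rad/s) and still gripping the handle.
- **Bystanders:** the arm's path never came near them. The before/after image differences for the mug, cap and bottle were 4–5 grey levels, at the noise level as far as I can tell. The pen's was 9.0. I put that down to changed shadows or noise but did not look into it, so the pen is not confirmed.

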